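# Free the lens carriage and push it to the red stop

### The arm

A 6-joint arm with a two-finger parallel gripper is mounted at the origin on a cart in front of the work surface, level with it; the furniture and walls round the work are solid. World frame = base frame: x ahead of the robot, y to its left, z up, the work surface at z = 0. Lengths are in mm, angles in rad, forces in N, time in s.
With the tool pointing down it reaches from about 350 to 975 mm from the base axis. Payload 7.1 kg.
Tool frame: the origin (TCP) lies midway between the tips of the shut fingers; the grasp point (between the pads) lies 19 mm behind it (ctrl.grasp_offset is the distance from the TCP to the grasp point, in mm); z points along the fingers, y is the line along which they close (so a half turn about z gives the same grasp; the last joint's range is limited). The gripper opens to 88 mm and grips with 3 to 60 N. Pads are 20 mm wide; open, the fingers measure 115 mm over their backs; the gripper's body (75 mm by 178 mm) begins 61 mm behind the grasp point.
Start: joints at [1.232, 0.423, 1.63, -0, 1.089, -0.019], TCP at [196.453, 593.305, 222.675] pointing down, gripper open.
Joint ranges: [-3, 3], [-0.9, 2.11], [0.09, 2.58], [-1.31, 4.45], [0.11, 2.69], [-2.54, 2.54]. Speed limits (rad/s): [2.39, 2.39, 3.01, 3.14, 3.14, 3.14].

### API

Orientations are given as a rotation vector (axis times angle).
In Python, from workcell import ctrl gives the robot as it stands. The module is installed in compiled form; this text tells all that it offers.
- The arm moves only by the tool servo_tool, never from a script. Its argument "rows" is a list of rows, each a list of 7 numbers: the turn, a rotation vector about the tool's x, y, z as a fraction of full scale, then the shift along the tool's x, y, z as a fraction of full scale, then the finger opening in mm, from 0 to 87.8. A call has 1 to 10 rows; each row is the pose to reach, as a shift and turn from the pose commanded when the call began, along the tool's axes at that moment; what a row does not reach only later rows make up. Full scale, the value 1, is 20 cm for a shift and 1.5 rad for a turn. A row lasts 1/8 s, in which the tool goes at most 62.5 mm and 10.7 degrees, less where a joint would pass 70% of its speed; a pose out of reach is approached as far as the arm can. A call with a number of a shift or a turn outside -1 to 1 is refused whole. A call with a gripper value outside its range is refused whole. The fingers move at their own pace and stop on an object; the grip force is fixed at half the most. Time passes only in rows, so rows that repeat a pose let the fingers close. It gives the time, the measured TCP pose, the force, the opening and the grip force at its end, in the units of the state.
- ctrl.get_obs(): the state, without advancing time (a new reading comes with each control period).
- ctrl.get_image(name): name is "scene" or "top" or "wrist"; returns (picture, depth): 420x560x3 uint8, red, green, blue; 420x560 float32, mm along the optical axis (not along the pixel's ray), 0 where there is no reading.
- ctrl.camera_info(name): a dict with "intrinsics" (3x3 intrinsics, pixels), "R" (3x3) and "t" (3): a world point X has camera coordinates R X + t. Camera axes: x right, y down, z forward; pixel columns grow to the right and rows downward; lengths in mm; the calibration is good to about 2 mm. A picture is of the moment at which its call begins: read the wrist's pose just before it. camera_info takes no time and is no camera call; for the wrist camera it gives the pose at the moment of the call.
- ctrl.close_job(): hands the job in; it is judged then, once.
The state is a dict: "t": time; "qpos": joint angles; "qvel": joint speeds; "joint_torque": joint torques, N m; "ee_pos": TCP position; "orientation": TCP orientation; "ft_force": force on the tool from outside, world axes, zero at the start; "moment": the same for the moment, N m; "width": finger opening in mm; "grasp_force": force on a finger pad.
Only numpy, scipy, OpenCV 4.12 (cv2) and the standard library are available. Lean on these libraries where they do the work, as an engineer would, in place of code of your own. Each camera call takes 0.05 s, during which the arm holds its last target. There are 200 camera calls.

### The job

On the optical rail, press down the orange release pad in the middle of the black lens carriage to free its brake (do not force it while it is braked) and, keeping it pressed, push the carriage along the rail until it rests against the red stop, whichever end that is. Then lift off so that the pad springs up and the brake holds the carriage there; the fingertips are enough, nothing is to be picked up, so leave the vial, lens mount, slide box and steel post standing where they are.

Things in the scene. Friction and masses are not known exactly. Their poses are not given: they have to be found in the camera images.
- rail: aluminium optical rail fixed on the worktop, 350 mm long, 56 mm wide, top of the bare rail 24 mm up. Origin: centre of its underside, on the worktop. Its y axis runs along the rail, x across it, z up. A tall microscope stands to its left (y over 0.33 m, x over 0.4 m): swing the arm round in front of it.
- carriage (a joint): position of the carriage along the rail (m): 0 with the carriage centre over the rail's origin, growing along the rail's +y. Braked (holds against about 10 N) while the pad is up; with the pad pressed down it slides with 1 to 2 N.
- carriage_mid (a point): centre of the black carriage (90 mm along the rail, 60 mm across), on the rail's middle line, 30 mm up; axes as the rail's. Two shoulders across its ends (tops 58 mm up, inner faces 28 mm from the centre) leave an open saddle 57 mm long for the pad. A lens ring on a side arm reaches 66 mm from the middle line on the rail's +x side, top 48 mm up. It cannot be lifted off.
- pad (a joint): how far the release pad is pressed down (m): 0 up (brake on), 0.008 fully down. The brake lets go within the first 0.0015; a spring resists with 6 N there, 7.5 N fully down, and lifts the pad when it is let go. Counts as pressed from 0.0025: press it 4 to 7 mm.
- pad_top (a point): centre of the top of the orange ribbed release pad, at the middle of the carriage; the pad is 50 mm along the rail, 42 mm across; its top stands 44 mm above the worktop when up and 36 mm when fully down. Moves with the carriage.
- red_stop_mid (a point): centre of the red stop, on the rail's middle line, 30 mm above the worktop. The stop is a fixed red block on the rail, 16 mm along the rail, 44 mm across, top 40 mm above the worktop with a steel screw to 48 mm. It stands near either end of the rail. When the carriage rests against it, carriage_mid and this point are 53 mm apart.
- grey_stop_mid (a point): the same point of the grey stop, alike but for its colour, near the other end of the rail; not the one to use.
- vial_1: bystander, loose: amber vial with white cap, 27 mm wide, 60 mm high. Origin: centre of its underside.
- lens_mount: bystander, loose: round lens in a black ring on a short post, 32 x 32 x 66 mm. Origin: centre of its underside.
- slide_box: bystander, loose: green slide box, 39 x 86 x 30 mm. Origin: centre of its underside.
- post_1: bystander, loose: upright steel post in front of the rail, 13 mm wide, 50 mm high. Origin: centre of its underside.

How it is judged:
By the outcome, as a careful person would: the job done as asked, in the order asked, and still so for the second after the job is handed in, with the robot touching nothing.
It also fails if it takes over 38 s, if anything falls off the work surface, if the arm or the gripper's body presses on something with over 40 N, if the wrist force passes 120 N, or if a joint passes its speed limit or range.

## Working session

There is one attempt and no reset: what is moved stays moved. The work goes in short steps, Python scripts to look and compute and a tool call to move; the robot and the scene stay as the last step left them, time stands still between calls to the robot, and variables do not carry over. Pictures are saved under pics/ and viewed, at most 10 in all, crops included, and the job is handed in when it is done.

Besides the shell and the picture viewer there is one more tool, called after "Call:" as name(argument=value, ...) on one line, values as JSON. servo_tool: Moves the arm, as the interface text tells. Its arguments: {"type":"object","properties":{"rows":{"type":"array","items":{"type":"array","items":{"type":"number"}}}},"required":["rows"]}

```bash
mkdir -p pics
cat > h.py <<'E'
from workcell import ctrl
import numpy as np, cv2
from scipy.spatial.transform import Rotation as Ro
def cast(name,uv,z,ci=None):
    ci=ci or ctrl.camera_info(name);K,R,t=[np.array(ci[k]) for k in("intrinsics","R","t")]
    d=R.T@np.linalg.solve(K,[uv[0],uv[1],1.]);c=-R.T@t
    return c+d*(z-c[2])/d[2]
def cloud(name,D,ci=None):
    ci=ci or ctrl.camera_info(name);K,R,t=[np.array(ci[k]) for k in("intrinsics","R","t")]
    v,u=np.mgrid[:D.shape[0],:D.shape[1]]
    p=np.stack([(u-K[0,2])/K[0,0]*D,(v-K[1,2])/K[1,1]*D,D],-1)
    return (p-t)@R
def save(n,im): cv2.imwrite("pics/"+n+".png",cv2.cvtColor(im,cv2.COLOR_RGB2BGR))
E
python3 - <<'E'
from h import *
o=ctrl.get_obs();print(o["t"],o["ee_pos"],o["orientation"],Ro.from_rotvec(o["orientation"]).as_matrix().round(3))
for n in("scene","top"):
    im,D=ctrl.get_image(n);save(n,im);P=cloud(n,D)
    h=cv2.cvtColor(im,cv2.COLOR_RGB2HSV)
    for c,lo,hi in(("red0",(0,130,60),(5,255,255)),("red1",(174,130,60),(180,255,255)),("orange",(7,150,120),(20,255,255))):
        m=cv2.inRange(h,lo,hi);k,l,s,cc=cv2.connectedComponentsWithStats(m)
        for i in range(1,k):
            if s[i,4]>25:
                print(n,c,s[i],cc[i].round(1),np.median(P[l==i],0).round(1),cast(n,cc[i],42).round(1))
E
```

```text
0.0 [196.24810958 592.79072285 221.89811062] [-5.00043766e-01 -3.10125647e+00  2.38825133e-03] [[-0.949  0.314 -0.001]
 [ 0.314  0.949 -0.001]
 [ 0.    -0.002 -1.   ]]
scene red0 [233 209  20  14 109] [242.4 216.2] [609.3  53.5  38.4] [607.6  51.1  42. ]
scene orange [306  42  21   4  38] [315.   43.6] [1273.   247.   147.9] [1602.3  412.1   42. ]
scene orange [343  48  57   9  89] [370.3  51.5] [1274.8   81.4  147.5] [1601.7  203.5   42. ]
scene orange [544  76  16   3  27] [551.9  77. ] [1276.8 -357.6  147.6] [1603.1 -353.    42. ]
scene orange [505 169  55  15 128] [532.3 176. ] [1271.1 -378.2 -107.1] [ 990.9 -378.5   42. ]
scene orange [ 511  195   49  221 6027] [542.8 327.9] [ 747.5 -463.9 -131.4] [ 585.3 -442.9   42. ]
scene orange [494 212  51  15 121] [519.4 219. ] [1270.8 -379.7 -242.3] [ 828.  -378.5   42. ]
scene orange [278 228  35  25 464] [294.4 239.9] [591.3 -63.9  42.7] [592.4 -63.2  42. ]
scene orange [476 249  58  18 123] [503.3 257.3] [1268.6 -368.7 -381.7] [ 709.2 -372.3   42. ]
scene orange [466 284  28  10  46] [479.9 288.4] [1268.7 -334.8 -522.5] [ 621.5 -355.1
[... 1625 characters left out ...]
2 414] [462.5  15.9] [602.4 -85.3 694.5] [ 973.1 -332.1   42. ]
top orange [ 45   7  16  44 244] [50.2 33.7] [597.1  87.5 694.7] [958.4 421.1  42. ]
top orange [ 150    6   49   41 1280] [170.1  30. ] [599.2  37.  694.6] [959.7 199.8  42. ]
top orange [491  16  21  13 123] [500.8  23.5] [ 598.9 -100.6  694.5] [ 956.5 -399.4   42. ]
top orange [ 15  38  36  39 547] [31.7 64.4] [591.  101.9 681.7] [899.3 451.6  42. ]
top orange [ 434   45   70   22 1211] [468.5  56.2] [591.2 -91.4 681.6] [ 895.4 -337.3   42. ]
top orange [ 132   53  203   20 2525] [241.1  63.4] [590.3   5.8 681.6] [891.8  69.8  42. ]
top orange [ 489   78   71  153 8450] [525.3 156.7] [ 757.8 -501.6 -130.3] [ 709. -421.   42.]
```

View pics/top.png

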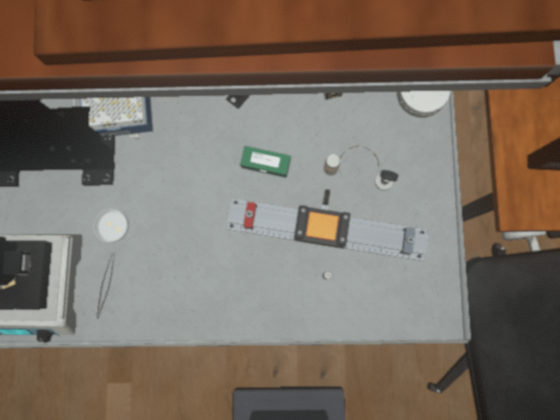

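View pics/scene.png

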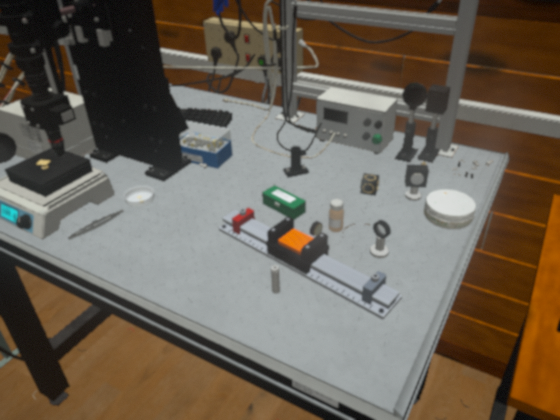

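The top view shows the rail running roughly left to right: red stop at (250,214), carriage and orange pad at (323,226), grey stop at (409,240). The post is in front at (327,275), the lens ring is behind at (326,197), and the box and vial are farther behind. The scene view agrees, with a tall microscope at the left.

Run:
```python
from h import *
im=cv2.cvtColor(cv2.imread("pics/top.png"),cv2.COLOR_BGR2RGB);h=cv2.cvtColor(im,cv2.COLOR_RGB2HSV)
sub=np.zeros(h.shape[:2],np.uint8);sub[180:265,220:440]=1
pts={}
for c,lo,hi,z in(("pad",(8,120,120),(28,255,255),44),("red",(0,110,60),(6,255,255),40),("red2",(170,110,60),(180,255,255),40)):
    m=cv2.inRange(h,lo,hi)*sub;u=cv2.findNonZero(m)
    if u is None: continue
    r=cv2.minAreaRect(u);b=np.array([cast("top",p,z)[:2] for p in cv2.boxPoints(r)])
    print(c,len(u),r,b.mean(0).round(1),b.round(0).tolist())
# carriage outline: dark
m=cv2.inRange(h,(0,0,0),(180,255,75))*sub
k,l,s,cc=cv2.connectedComponentsWithStats(m);print([(x.tolist(),c.round(1).tolist()) for x,c in zip(s[1:],cc[1:]) if x[4]>60])
for n in ("top","scene"):
    ci=ctrl.camera_info(n);print(n,(-np.array(ci["R"]).T@ci["t"]).round(0))
print("grey",cast("top",(409,240),40),"wrist",ctrl.camera_info("wrist"))
print("post",cast("top",(327,275),50))
c=cv2.resize(im[180:265,220:440],(792,306),interpolation=cv2.INTER_CUBIC);save("crop",c)
```

```text
pad 728 ((321.89190673828125, 225.64865112304688), (29.591815948486328, 24.659847259521484), 9.462321281433105) [594.9 -67.3] [[579.0, -39.0], [620.0, -47.0], [611.0, -96.0], [570.0, -88.0]]
red 126 ((249.38462829589844, 214.57691955566406), (7.648529052734375, 24.122285842895508), 11.309932708740234) [616.6  56.4] [[598.0, 67.0], [639.0, 59.0], [636.0, 46.0], [595.0, 54.0]]
[([336, 214, 8, 33, 76], [339.4, 233.1])]
top [493. -12. 888.]
scene [  43. -373.  545.]
grey [ 568.36344244 -214.2360471    40.        ] wrist {'intrinsics': array([[323.00089778,   0.        , 278.02357802],
       [  0.        , 323.00089778, 209.09802069],
       [  0.        ,   0.        ,   1.        ]]), 'R': array([[ 3.14034476e-01,  9.49411577e-01, -6.99273932e-05],
       [ 9.11822584e-01, -3.01580738e-01,  2.78619157e-01],
       [ 2.64503164e-01, -8.75597823e-02, -9.60401666e-01]]), 't': array([-625.21462284,  -32.11708548,  391.27619936])}
post [511.37648985 -73.16889274  50.        ]
```

View pics/crop.png

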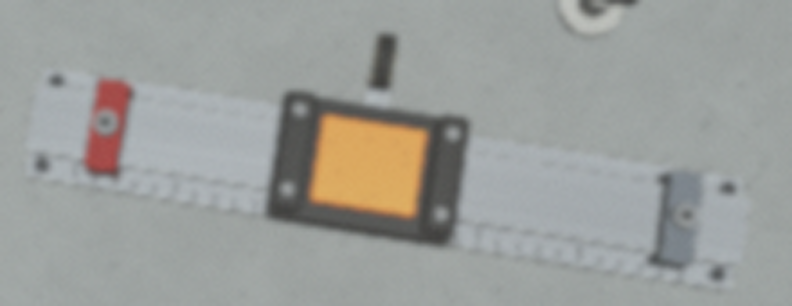

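Call:
servo_tool(rows=[[0, 0, -0.05, -0.255, -0.42, 0, 0], [0, 0, -0.094, -0.51, -0.85, 0, 0], [0, 0, -0.094, -0.51, -0.85, 0, 0], [0, 0, -0.094, -0.51, -0.85, 0, 0], [0, 0, -0.094, -0.51, -0.85, 0, 0]])

```text
t: 0.72
ee_pos: [240.2, 400.0, 223.0]
orientation: [0.283, 3.129, 0.001]
ft_force: [-0.5, 0.8, 0.1]
width: 41.4
grasp_force: 0.0
```

Call:
servo_tool(rows=[[0, 0, 0, -0.26, -0.44, 0, 0], [0, 0, 0, -0.515, -0.87, 0, 0], [0, 0, 0, -0.515, -0.87, 0, 0], [0, 0, 0, -0.515, -0.87, 0, 0], [0, 0, 0, -0.515, -0.87, 0, 0]])

```text
t: 1.35
ee_pos: [311.4, 210.9, 223.0]
orientation: [0.283, 3.128, 0.001]
ft_force: [-0.1, 1.3, 0.3]
width: 0.8
grasp_force: 0.0
```

Call:
servo_tool(rows=[[0, 0, 0, -0.3, -0.2, 0, 0], [0, 0, 0, -0.6, -0.4, 0, 0], [0, 0, 0, -0.82, -0.54, 0, 0], [0, 0, 0, -0.82, -0.54, 0, 0]])

```text
t: 1.85
ee_pos: [455.9, 74.5, 222.7]
orientation: [0.283, 3.127, 0.001]
ft_force: [-0.5, -0.5, -0.0]
width: 0.6
grasp_force: 0.0
```

Call:
servo_tool(rows=[[0, 0, 0, -0.3, -0.2, 0, 0], [0, 0, 0, -0.6, -0.4, 0, 0], [0, 0, 0, -0.82, -0.54, 0.3, 0], [0, 0, 0, -0.82, -0.54, 0.4, 0], [0, 0, 0, -0.82, -0.54, 0.4, 0]])

```text
t: 2.48
ee_pos: [593.5, -59.0, 139.1]
orientation: [-0.279, -3.123, -0.001]
ft_force: [-1.1, -1.1, -0.1]
width: 0.6
grasp_force: 0.0
```

Run:
```python
from h import *
o=ctrl.get_obs();ci=ctrl.camera_info("wrist");im,D=ctrl.get_image("wrist");save("w1",im)
h=cv2.cvtColor(im,cv2.COLOR_RGB2HSV)
print(o["ee_pos"],o["ft_force"])
for c,lo,hi,z in(("pad",(8,120,100),(28,255,255),44),("red",(0,110,60),(6,255,255),40)):
    m=cv2.inRange(h,lo,hi);k,l,s,cc=cv2.connectedComponentsWithStats(m)
    i=1+s[1:,4].argmax();r=cv2.minAreaRect(cv2.findNonZero((l==i).astype(np.uint8)))
    b=np.array([cast("wrist",p,z,ci)[:2] for p in cv2.boxPoints(r)]);print(c,s[i],b.mean(0),b.round(0).tolist())
```

```text
[593.50564529 -58.9911135  139.05090833] [-1.11022886 -1.11367807 -0.13972507]
pad [ 238  191   61   48 2877] [593.24745536 -66.30341315] [[569.0, -87.0], [577.0, -38.0], [618.0, -45.0], [609.0, -95.0]]
red [ 396  183   33   55 1070] [612.32770219  53.81564048] [[633.0, 38.0], [586.0, 45.0], [592.0, 69.0], [639.0, 63.0]]
```

View pics/w1.png

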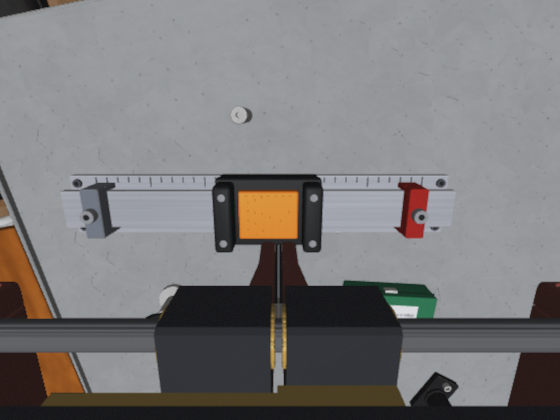

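The wrist view shows the fingers over the pad (268,215). The carriage lies square in the image, with the red stop at (413,210) on +y and the grey stop at (97,211). The post at (240,115) is clear.

Call:
servo_tool(rows=[[0, 0, 0, -0.01, 0, 0.22, 0], [0, 0, 0, -0.01, 0, 0.4, 0], [0, 0, 0, -0.01, 0, 0.44, 0], [0, 0, 0, -0.01, 0, 0.45, 0], [0, 0, 0, -0.01, 0, 0.46, 0], [0, 0, 0, -0.01, 0, 0.47, 0], [0, 0, 0, -0.01, 0, 0.47, 0]])

```text
t: 3.4
ee_pos: [596.8, -61.0, 49.2]
orientation: [0.281, 3.128, -0.0]
ft_force: [-0.1, 0.4, -0.4]
width: 0.4
grasp_force: 0.0
```

Call:
servo_tool(rows=[[0, 0, 0, 0, 0, 0.02, 0], [0, 0, 0, 0, 0, 0.03, 0], [0, 0, 0, 0, 0, 0.035, 0], [0, 0, 0, 0, 0, 0.035, 0]])

```text
t: 3.9
ee_pos: [596.8, -61.0, 42.0]
orientation: [0.281, 3.129, -0.0]
ft_force: [-0.3, -0.3, 5.5]
width: 0.5
grasp_force: 2.8
```

Call:
servo_tool(rows=[[0, 0, 0, 0, 0, 0.01, 0], [0, 0, 0, 0, 0, 0.02, 0], [0, 0, 0, 0, 0, 0.02, 0], [0, 0, 0, 0, 0, 0.02, 0]])

```text
t: 4.4
ee_pos: [596.9, -61.0, 38.2]
orientation: [0.281, 3.129, -0.0]
ft_force: [-1.3, -0.0, 7.0]
width: 0.5
grasp_force: 3.3
```

Call:
servo_tool(rows=[[0, 0, 0, 0, 0.015, 0, 0], [0, 0, 0, 0, 0.04, 0, 0], [0, 0, 0, 0, 0.07, 0, 0], [0, 0, 0, 0, 0.1, 0, 0], [0, 0, 0, 0, 0.13, 0, 0], [0, 0, 0, 0, 0.16, 0, 0], [0, 0, 0, 0, 0.19, 0, 0], [0, 0, 0, 0, 0.22, 0, 0], [0, 0, 0, 0, 0.24, 0, 0], [0, 0, 0, 0, 0.25, 0, 0]])

```text
t: 5.65
ee_pos: [605.7, -11.7, 38.2]
orientation: [0.28, 3.129, -0.0]
ft_force: [-1.5, -0.4, 6.3]
width: 0.3
grasp_force: 3.3
```

Run:
```python
from h import *
o=ctrl.get_obs();ci=ctrl.camera_info("wrist");im,D=ctrl.get_image("wrist");save("w2",im)
im,D=ctrl.get_image("scene");save("s2",cv2.resize(im[180:320,190:420],(690,420)))
print(o["ee_pos"],o["ft_force"])
```

```text
[605.71085417 -11.65131325  38.16274362] [-1.53364935 -0.40150135  6.33195834]
```

View pics/w2.png

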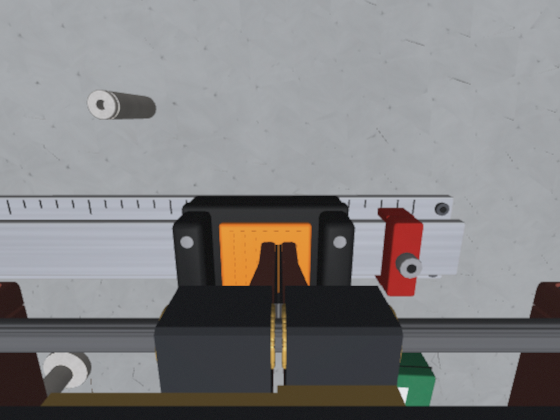

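The carriage has moved about 50 mm with the fingers and no slip. The remaining gap, from about x=352 to x=380 in the image, is near 22 mm.

Call:
servo_tool(rows=[[0, 0, 0, 0, 0.015, 0, 0], [0, 0, 0, 0, 0.035, 0, 0], [0, 0, 0, 0, 0.06, 0, 0], [0, 0, 0, 0, 0.08, 0, 0], [0, 0, 0, 0, 0.095, 0, 0], [0, 0, 0, 0, 0.1, 0, 0], [0, 0, 0, 0, 0.1, 0, 0]])

```text
t: 6.62
ee_pos: [609.3, 8.0, 38.2]
orientation: [0.28, 3.129, 0.0]
ft_force: [-0.6, 0.9, 6.3]
width: 0.6
grasp_force: 3.3
```

Call:
servo_tool(rows=[[0, 0, 0, 0, 0.005, 0, 0], [0, 0, 0, 0, 0.01, 0, 0], [0, 0, 0, 0, 0.015, 0, 0], [0, 0, 0, 0, 0.02, 0, 0], [0, 0, 0, 0, 0.02, 0, 0]])

```text
t: 7.25
ee_pos: [609.8, 11.2, 38.1]
orientation: [0.28, 3.129, -0.001]
ft_force: [-1.5, -3.9, 5.7]
width: 0.5
grasp_force: 3.3
```

Call:
servo_tool(rows=[[0, 0, 0, 0, 0.005, 0, 0], [0, 0, 0, 0, 0.01, 0, 0], [0, 0, 0, 0, 0.01, 0, 0]])

```text
t: 7.62
ee_pos: [610.2, 12.9, 38.1]
orientation: [0.28, 3.129, -0.002]
ft_force: [-0.6, -5.4, 6.7]
width: 0.2
grasp_force: 3.3
```

Run:
```python
from h import *
o=ctrl.get_obs();im,D=ctrl.get_image("wrist");save("w3",im)
print(o["ee_pos"],o["ft_force"])
```

```text
[610.24572679  12.88811095  38.13445237] [-0.59091301 -5.39045765  6.66605179]
```

View pics/w3.png

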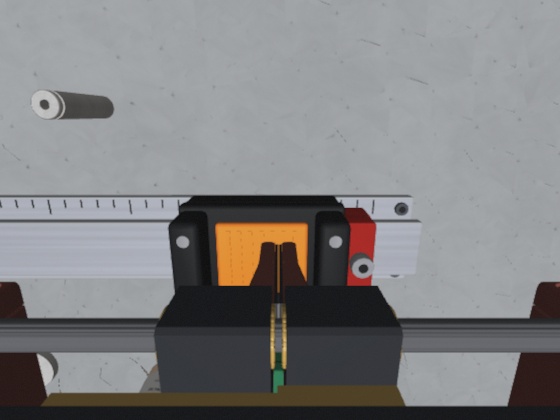

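The carriage is now against the red stop (x≈345), with the reaction at about 5 N. I'll lift straight up.

Call:
servo_tool(rows=[[0, 0, 0, 0, 0, -0.02, 0], [0, 0, 0, 0, 0, -0.05, 0], [0, 0, 0, 0, 0, -0.15, 0], [0, 0, 0, 0, 0, -0.35, 0], [0, 0, 0, 0, 0, -0.5, 0], [0, 0, 0, 0, 0, -0.5, 0], [0, 0, 0, 0, 0, -0.5, 0]])

```text
t: 8.55
ee_pos: [609.6, 14.0, 137.5]
orientation: [-0.28, -3.129, -0.0]
ft_force: [-0.5, 0.1, -0.2]
width: 0.5
grasp_force: 0.0
```

Run:
```python
from h import *
o=ctrl.get_obs();ci=ctrl.camera_info("wrist");im,D=ctrl.get_image("wrist");save("w4",im);P=cloud("wrist",D,ci)
h=cv2.cvtColor(im,cv2.COLOR_RGB2HSV);print(o["ee_pos"],o["ft_force"],o["t"])
for c,lo,hi,z in(("pad",(8,120,100),(28,255,255),44),):
    m=cv2.inRange(h,lo,hi);k,l,s,cc=cv2.connectedComponentsWithStats(m)
    i=1+s[1:,4].argmax();r=cv2.minAreaRect(cv2.findNonZero((l==i).astype(np.uint8)))
    b=np.array([cast("wrist",p,z,ci)[:2] for p in cv2.boxPoints(r)]);print(c,b.mean(0),np.median(P[l==i],0))
```

```text
[609.61722736  13.98276322 137.52459033] [-0.542403    0.12404015 -0.22730965] 8.55
pad [606.17170972   5.20811034] [605.33837125   5.78730199  44.82128023]
```

View pics/w4.png

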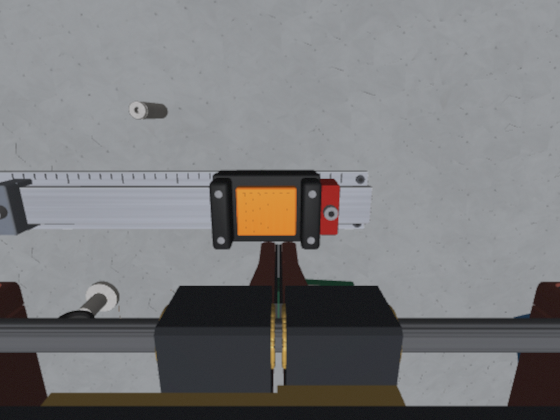

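The carriage sits flush against the red stop at (320,205). The pad is up at z≈44.8 mm, travel was about 72.6 mm as predicted, and the post still stands at (140,110).

```bash
python3 -c "
from workcell import ctrl
print(ctrl.close_job())"
```

```text
the job is handed in; nothing more can be done
None
```

The job is handed in: the carriage was pushed about 73 mm with the pad pressed and now rests against the red stop, the pad is back up so the brake should be holding, and I moved none of the loose items.

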